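# Lock the access panel of the seed cleaner

## Task

The sprung access panel on top of the bench seed cleaner stands ajar. With the fingertips in the slot of its round quarter-turn fastener, press the panel down shut and turn the fastener clockwise to its stop, so that the panel stays locked down when you let go. Only press and turn: do not pull the panel up, and leave the sample tin on the deck and the dish under the chute where they are.

Things in the scene. Friction and masses are not known exactly. Their poses are not given: they have to be found in the camera images.
- cleaner: The seed cleaner, a fixed grey sheet-metal machine, 345 mm deep, 400 mm wide, deck 160 mm above the bench. Origin on the bench under it; x points from its front (robot's side, at -160 mm) to its rear (+185 mm), y to its left, z up. A steel feed hopper, rising 75 mm over the deck, stands behind the panel (x = 92 to 182 mm); a fan sits outside on the left side.
- hinge_line (a point): Mid-point of the hinge line of the access panel, at the panel's far edge: 68 mm behind the cleaner's origin and 170 mm above the bench. Axes turn with the panel: y lies along the hinge.
- panel_edge (a point): Mid-point of the panel's free edge (the edge nearest the robot), on its upper face, 224 mm from the hinge line. The panel is an aluminium plate 222 x 216 mm, 14 mm thick; shut, its upper face lies level, 176 mm above the bench.
- panel (a joint): Angle of the panel about its hinge, rad: 0 = shut, positive = free edge raised, -0.01 = lowest. It is sprung: left alone it rises to 0.08 to 0.18 and stays there; pressing it shut takes about 4 N at the fastener. Only the fastener turned to lock keeps it down.
- slot (a point): Centre of the mouth of the slot in the fastener's head, level with the panel's upper face, 150 mm from the hinge line, midway between the panel's sides. The head is a black disc, 80 mm across, flush with the panel. x points along the slot to the end with the white mark (the cam tongue below points there too), z out of the panel; the axes tilt with the panel and turn with the head.
- slot_floor (a point): Centre of the solid floor of the slot, 14 mm below its mouth; same axes. The straight slot is 68 mm long and 36 mm wide. The shut pair of fingertips goes in and turns the head against the slot's long walls, after some play (20 degrees or more); fingertips spread along the slot, up to 60 mm over their backs, fit too and have less play.
- fastener (a joint): Angle of the head, rad: 0 = free, slot parallel to the free edge, mark to the machine's right; grows clockwise from above to the stop at 1.571 = locked, mark towards the free edge. Light friction, about 0.1 Nm; stays where left. From 0.8 on the tongue goes under the front flange and draws the panel down the last 2 mm; with the panel above about 0.015 rad it strikes the flange instead.
- tin: A closed round aluminium sample tin, 54 mm in diameter, 36 mm high, standing on the deck to the right of the panel. Origin under its centre. Not to be moved.
- dish: A clear plastic dish with beans, 100 x 140 mm, 22 mm high, on the bench at the machine's front, under its discharge chute. Origin under its centre. Not to be moved.

How it is judged:
By the outcome, as a careful person would: the job done as asked, in the order asked, and still so for the second after the job is handed in, with the robot touching nothing.
It also fails if it takes over 38 s, if anything falls off the work surface, if the arm or the gripper's body presses on something with over 40 N, if the wrist force passes 120 N, or if a joint passes its speed limit or range.

## Robot

A 6-joint arm with a two-finger parallel gripper is mounted at the origin on the work surface. World frame = base frame: x ahead of the robot, y to its left, z up, the work surface at z = 0. Lengths are in mm, angles in rad, forces in N, time in s.
With the tool pointing down it reaches from about 400 to 925 mm from the base axis. Payload 12.5 kg.
Tool frame: the origin (TCP) lies where the fingers leave the gripper's body, on its centre line; the fingertips stand 78 mm ahead of it and the grasp point (between the pads) lies 59 mm ahead of it (env.tip_extent is the distance from the TCP to the fingertips, in mm); z points along the fingers, y is the direction in which the jaws open and shut (so a half turn about z gives the same grasp; the last joint's range is limited). The gripper opens to 95 mm and grips with 3 to 60 N. Pads are 20 mm wide; open, the fingers measure 119 mm over their backs; the gripper's body (75 mm by 180 mm) begins 59 mm behind the grasp point.
Start: joints at [1.007, 0.491, 1.559, -0, 1.092, -0.106], TCP at [276.218, 560.662, 292.261] pointing down, gripper open.
Joint ranges: [-3.1, 3.1], [-0.84, 2.19], [0.05, 2.79], [-1.13, 4.28], [0.06, 2.93], [-2.69, 2.69]. Speed limits (rad/s): [2.22, 2.22, 2.79, 3.14, 3.14, 3.14].

## Interface

Orientations are given as [roll, pitch, yaw] about the fixed x, y, z axes, in that order (R = Rz(yaw) Ry(pitch) Rx(roll)).
In Python, from cell import env gives the robot as it stands. The module is installed in compiled form; this text tells all that it offers.
- The arm moves only by the tool play_rows, never from a script. Its argument "targets" is a list of rows, each an object with "linear": the shift along the tool's x, y, z in mm, a list of three; "turn": the turn about the tool's z in rad. A call has 1 to 20 rows; each row is the pose to reach, as a shift and turn from the pose commanded when the call began, along the tool's axes at that moment; what a row does not reach only later rows make up. A row lasts 1/8 s, in which the tool goes at most 62.5 mm and 10.7 degrees, less where a joint would pass 70% of its speed; a pose out of reach is approached as far as the arm can. A call with a gripper value outside its range is refused whole. "hand" is the finger opening in mm, from 0 to 95.1, set as the call begins (left out, the last holds). The fingers move at their own pace and stop on an object; the grip force is fixed at half the most. Time passes only in rows, so rows that repeat a pose let the fingers close. It gives the time, the measured TCP pose, the force and the opening at its end, in the units of the state.
- env.state(): the state, without advancing time (a new reading comes with each control period).
- env.read_camera(name): name is "side" or "top" or "wrist"; returns (picture, depth): 400x640x3 uint8, red, green, blue; 400x640 float32, mm along the optical axis (not along the pixel's ray), 0 where there is no reading.
- env.camera_params(name): a dict with "fx", "fy", "cx", "cy" (pixels), "R" (3x3) and "t" (3): a world point X has camera coordinates R X + t. Camera axes: x right, y down, z forward; pixel columns grow to the right and rows downward; lengths in mm; the calibration is good to about 2 mm. A picture is of the moment at which its call begins: read the wrist's pose just before it. camera_params takes no time and is no camera call; for the wrist camera it gives the pose at the moment of the call.
- env.job_done(): hands the job in, once; it reports no verdict.
The state is a dict: "t": time; "joints": joint angles; "qvel": joint speeds; "tau": joint torques, N m; "eef_pos": TCP position; "tcp_rot": TCP orientation; "ft_force": force on the tool from outside, world axes, zero at the start; "moment": the same for the moment, N m; "opening": opening from 0.0 (shut) to 1.0 (fully open).
Only numpy, scipy, OpenCV 4.12 (cv2) and the standard library are available. Lean on these libraries where they do the work, as an engineer would, in place of code of your own. Each camera call takes 0.05 s, during which the arm holds its last target.

## Working session

There is one attempt and no reset: what is moved stays moved. The work goes in short steps, Python scripts to look and compute and a tool call to move; the robot and the scene stay as the last step left them, time stands still between calls to the robot, and variables do not carry over. Pictures are saved under pics/ and viewed, and the job is handed in when it is done.

Besides the shell and the picture viewer there is one more tool, called after "Emit:" as name(argument=value, ...) on one line, values as JSON. play_rows: Moves the arm, as the interface text tells. Its arguments: {"type":"object","properties":{"targets":{"type":"array","items":{"type":"object","properties":{"linear":{"type":"array","items":{"type":"number"}},"turn":{"type":"number"}}}},"hand":{"type":"number"}},"required":["targets"]}

```bash
mkdir -p pics; python3 - <<'E'
from cell import env
import cv2,numpy as np
print(env.state(), env.tip_extent)
for n in ["side","top","wrist"]:
    p=env.camera_params(n); print(n,p)
    im,d=env.read_camera(n)
    cv2.imwrite(f"pics/{n}0.png",im[:,:,::-1]); np.save(f"pics/{n}0d.npy",d)
E
```

```text
{'t': 0.0, 'joints': array([ 1.00737455e+00,  4.91533702e-01,  1.55944530e+00,  7.62574212e-06,
        1.09170184e+00, -1.05595053e-01]), 'qvel': array([-3.19961940e-04,  8.43830605e-04, -8.33180786e-04, -3.05646498e-05,
       -2.18442214e-04,  1.07888185e-03]), 'tau': array([ 7.56976715e-04, -6.12636995e+01, -2.58191568e+01,  6.92080893e-02,
        4.81750583e-02, -1.70724948e-04]), 'eef_pos': array([276.1401657 , 560.51147693, 291.67919705]), 'tcp_rot': array([-3.14051124e+00, -1.21419950e-04,  2.68376235e+00]), 'ft_force': array([-0.24015673, -0.46883247,  0.10103109]), 'moment': array([ 0.01388831,  0.02769492, -0.02363366]), 'opening': 0.999030124490391} 77.60000000000001
side {'fx': 438.3868272002835, 'fy': 438.3868272002835, 'cx': 315.8749453501168, 'cy': 201.84670659731458, 'R': array([[-0.99878437, -0.0486329 , -0.00803897],
       [-0.02652312,  0.66768825, -0.74396837],
       [ 0.04154886, -0.74285076, -0.66816648]]), 't': array([600.98875598, 129.84612299, 786.36394648])}
top {'fx': 474.0707930902452, 'fy': 474.0707930902452, 'cx': 314.9376848532418, 'cy': 202.37821050618928, 'R': array([[-0.00840486, -0.99989114,  0.0121267 ],
       [-0.99634317,  0.00734263, -0.08512561],
       [ 0.0850273 , -0.01279783, -0.99629643]]), 't': array([-10.45007479, 617.85935882, 911.47316767])}
wrist {'fx': 326.6635925961007, 'fy': 326.6635925961007, 'cx': 320.8357532759224, 'cy': 203.31583763142206, 'R': array([[ 0.44329668,  0.89637406, -0.00126419],
       [ 0.86186079, -0.42583991,  0.2754203 ],
       [ 0.24634127, -0.12318246, -0.96132308]]), 't': array([-624.09946876,  -29.78312528,  392.17417513])}
```

View pics/top0.png

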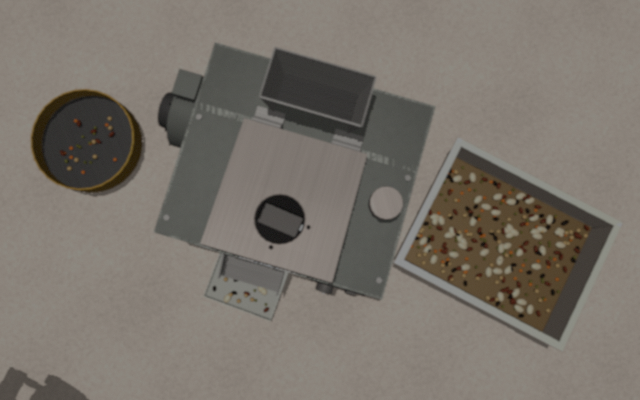

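View pics/side0.png

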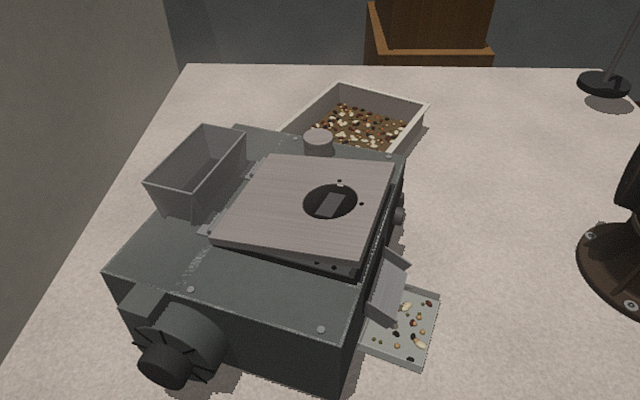

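View pics/wrist0.png

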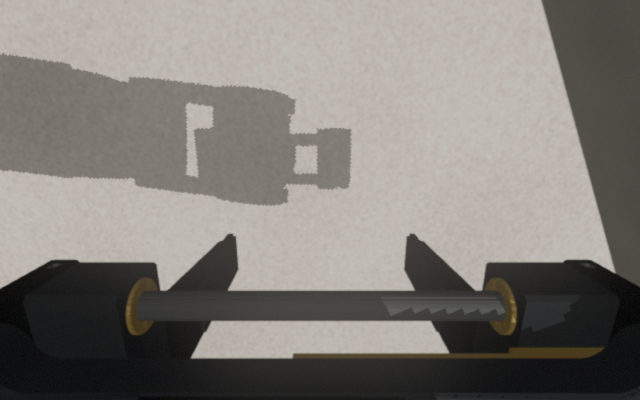

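The top view shows the machine turned in yaw, with the black head near (280,219), its white mark near (301,228) on the right, and the tin at (387,203). I'll measure these next.

```bash
cat > h.py <<'E'
import numpy as np,cv2
def unproj(p,u,v,d):
    c=np.stack([(u-p['cx'])/p['fx']*d,(v-p['cy'])/p['fy']*d,d],-1)
    return (c-p['t'])@p['R']
def plane(P):
    c=P.mean(0);n=np.linalg.svd(P-c,full_matrices=False)[2][2]; n*=np.sign(n[2]); return c,n
def rayplane(p,u,v,c,n):
    o=-p['R'].T@p['t']; r=p['R'].T@np.array([(u-p['cx'])/p['fx'],(v-p['cy'])/p['fy'],1.])
    return o+r*((c-o)@n)/(r@n)
E
python3 - <<'E'
from cell import env
from h import *
p=env.camera_params("top"); im=cv2.imread("pics/top0.png"); d=np.load("pics/top0d.npy")
v,u=np.mgrid[:400,:640]
W=unproj(p,u,v,d)
for a in [(225,230),(240,150),(330,180),(320,260),(283,218),(270,215),(263,232),(190,170),(360,260),(387,203)]:
    print(a,W[a[1],a[0]].round(1),im[a[1],a[0]])
hull=cv2.fillPoly(np.zeros((400,640),np.uint8),[np.array([(245,130),(350,162),(330,262),(215,232)])],1)
hull=cv2.circle(hull,(280,219),34,0,-1)
P=W[(hull>0)&(d>0)]
c,n=plane(P); 
r=np.abs((P-c)@n); c,n=plane(P[r<3]); print("plane",c,n,"resid",r.std(),"tilt",np.arccos(n[2]), "az of lean",np.degrees(np.arctan2(n[1],n[0])))
# zoom
cv2.imwrite("pics/topz.png",cv2.resize(im[110:300,190:420],None,fx=3.4,fy=3.1,interpolation=cv2.INTER_CUBIC)[:600,:800])
E
```

```text
(225, 230) [559.6 130.5 203.3] [124 131 138]
(240, 150) [692.1 110.  185. ] [116 121 129]
(330, 180) [641.  -38.4 185.5] [113 119 126]
(320, 260) [510.8 -20.3 202.5] [122 129 135]
(283, 218) [579.   39.2 184.4] [75 78 81]
(270, 215) [584.2  60.7 182. ] [74 77 80]
(263, 232) [556.   70.5 199.3] [26 24 27]
(190, 170) [663.2 198.3 160.1] [85 90 89]
(360, 260) [508.7 -88.2 162.9] [83 87 87]
(387, 203) [ 601.5 -130.1  195.5] [124 130 137]
plane [627.6773822   33.49210216 190.27413748] [ 0.1417454  -0.04353372  0.98894543] resid 0.7779840309551225 tilt 0.14882876538069398 az of lean -17.07309246245699
```

View pics/topz.png

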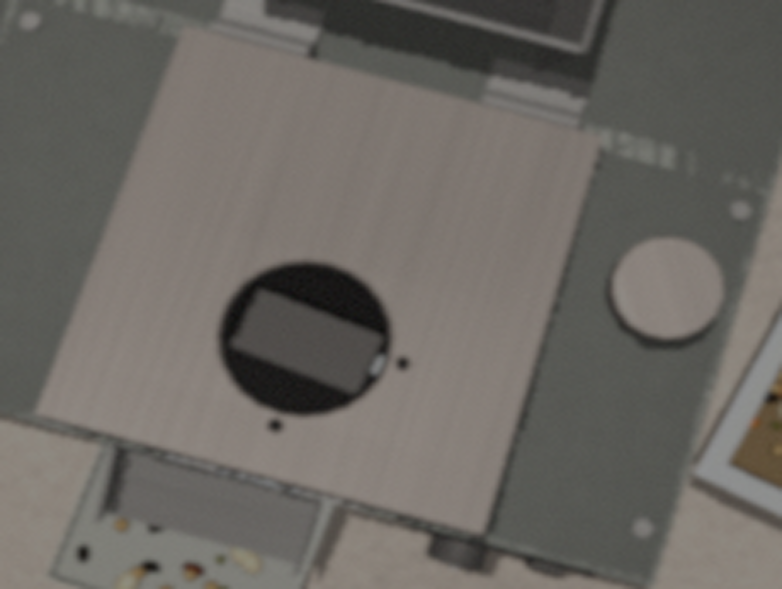

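The enlarged view shows the slot floor as a lighter parallelogram and the mark at its right end. The two dots on the panel are at the right of and in front of the head. Next come the head centre, the slot direction and the machine's yaw.

```bash
python3 - <<'E'
from cell import env
from h import *
p=env.camera_params("top"); im=cv2.imread("pics/top0.png"); d=np.load("pics/top0d.npy")
v,u=np.mgrid[:400,:640]; W=unproj(p,u,v,d)
hull=cv2.fillPoly(np.zeros((400,640),np.uint8),[np.array([(245,130),(350,162),(330,262),(215,232)])],1)
hull=cv2.circle(hull,(280,219),34,0,-1)
P=W[(hull>0)&(d>0)]; c,n=plane(P)
g=im.max(2)
roi=cv2.circle(np.zeros_like(g),(280,219),31,255,-1)
m=((g<100)&(roi>0)).astype(np.uint8)
m=cv2.morphologyEx(m,cv2.MORPH_OPEN,np.ones((5,5)))
cs=max(cv2.findContours(m,0,1)[0],key=cv2.contourArea)[:,0]
e=cv2.fitEllipse(cs.astype(np.float32)); print(e)
C=rayplane(p,*e[0],c,n)
e1=np.array([rayplane(p,a[0],a[1],c,n) for a in cs]); (rc,rr)=cv2.minEnclosingCircle(e1[:,:2].astype(np.float32))
print("head",C, "encl",rc,rr,"medR",np.median(np.linalg.norm(e1-C,axis=1)))
# slot floor
f=((g>55)&(g<100)&(roi>0)).astype(np.uint8); f=cv2.morphologyEx(f,cv2.MORPH_OPEN,np.ones((5,5)))
cf=max(cv2.findContours(f,0,1)[0],key=cv2.contourArea)[:,0]
Q=np.array([rayplane(p,a[0],a[1],c-14*n,n) for a in cf])
r=cv2.minAreaRect(Q[:,:2].astype(np.float32)); print("floor rect",r)
# mark
mk=np.argwhere((g>130)&(cv2.circle(np.zeros_like(g),(280,219),25,1,-1)>0)); print("mark px",mk.mean(0)[::-1],len(mk))
M=rayplane(p,*mk.mean(0)[::-1],c,n); print("mark",M,"az",np.degrees(np.arctan2(*(M-C)[1::-1])))
# panel outline by plane height+brightness
pm=((np.abs((W-c)@n)<3)&(g>105)&(u>190)&(u<372)).astype(np.uint8); pm=cv2.morphologyEx(pm,cv2.MORPH_OPEN,np.ones((5,5)))
cp=max(cv2.findContours(pm,0,2)[0],key=cv2.contourArea)[:,0]
Q=np.array([rayplane(p,a[0],a[1],c,n) for a in cp])
r=cv2.minAreaRect(Q[:,:2].astype(np.float32)); print("panel rect",r); print(cv2.boxPoints(r))
E
```

```text
((278.873779296875, 218.5442657470703), (48.949405670166016, 50.289302825927734), 50.36537170410156)
head [577.43870534  45.12625238 197.98714567] encl (577.7708740234375, 44.55759811401367) 41.14617919921875 medR 40.322889547982314
floor rect ((576.2640380859375, 43.685977935791016), (66.68128204345703, 34.03401565551758), 66.66985321044922)
mark px [nan nan] 0
mark [nan nan nan] az nan
panel rect ((616.32958984375, 33.291343688964844), (216.033203125, 227.6372833251953), 73.11968994140625)
[[ 476.04987   -37.021286]
 [ 693.879    -103.12109 ]
 [ 756.6093    103.60397 ]
 [ 538.78015   169.70378 ]]<stdin>:23: RuntimeWarning: Mean of empty slice.
  ret = um.true_divide(
<stdin>:24: RuntimeWarning: Mean of empty slice.
```

Panel tilt is 0.149 rad. The expected head height at that tilt is 198.2 mm and I measured 198.0. The head radius (40.3), panel width (216) and floor rectangle (67x34) all fit. Next I'll cross-check the head in the side view and work out the moves.

```bash
python3 - <<'E'
from cell import env
from h import *
from scipy.spatial.transform import Rotation as Ro
p=env.camera_params("side"); im=cv2.imread("pics/side0.png"); g=im.max(2)
n=np.array([0.1417,-0.0435,0.9889]);C=np.array([577.4,45.0,198.0])
roi=cv2.ellipse(np.zeros_like(g),(330,202),(31,22),0,0,360,255,-1)
m=((g<95)&(roi>0)).astype(np.uint8); m=cv2.morphologyEx(m,cv2.MORPH_OPEN,np.ones((3,3)))
cs=max(cv2.findContours(m,0,1)[0],key=cv2.contourArea)[:,0]
e=cv2.fitEllipse(cs.astype(np.float32)); print(e, rayplane(p,*e[0],C,n))
f=((g>60)&(g<95)&(roi>0)).astype(np.uint8); f=cv2.morphologyEx(f,cv2.MORPH_OPEN,np.ones((3,3)))
cf=max(cv2.findContours(f,0,1)[0],key=cv2.contourArea)[:,0]
Q=np.array([rayplane(p,a[0],a[1],C-14*n,n) for a in cf]);print(cv2.minAreaRect(Q[:,:2].astype(np.float32)))
s=env.state(); R=Ro.from_euler('xyz',s['tcp_rot']).as_matrix(); print(R.round(3))
for t in ([577,45,340],[577,45,300]): print(R.T@(np.array(t)-s['eef_pos']))
print("up 45:",R.T@[0,0,45])
E
```

```text
((329.5632629394531, 201.3584747314453), (33.521484375, 54.654319763183594), 81.24750518798828) [577.70390171  48.13164433 198.09420938]
((577.11181640625, 37.220458984375), (53.73845672607422, 27.177688598632812), 67.33486938476562)
[[-0.897  0.442 -0.   ]
 [ 0.442  0.897 -0.001]
 [ 0.    -0.001 -1.   ]]
[-497.73943267 -329.53544387  -47.98408917]
[-497.74398235 -329.50046264   -7.98410473]
up 45: [ 5.11838662e-03 -3.93538832e-02 -4.49999825e+01]
```

Emit:
play_rows(hand=34, targets=[{"linear": [0, 0, -30], "turn": 0}, {"linear": [-40, -26, -48], "turn": 0}, {"linear": [-85, -56, -48], "turn": -0.02}, {"linear": [-130, -86, -48], "turn": -0.03}, {"linear": [-175, -116, -48], "turn": -0.05}, {"linear": [-220, -146, -48], "turn": -0.05}, {"linear": [-265, -176, -48], "turn": -0.05}, {"linear": [-310, -206, -48], "turn": -0.05}, {"linear": [-355, -236, -48], "turn": -0.05}, {"linear": [-400, -265, -48], "turn": -0.05}, {"linear": [-440, -292, -48], "turn": -0.05}, {"linear": [-475, -315, -48], "turn": -0.05}, {"linear": [-496, -329, -48], "turn": -0.05}, {"linear": [-496, -329, -48], "turn": -0.05}, {"linear": [-496, -329, -48], "turn": -0.05}, {"linear": [-496, -329, -48], "turn": -0.05}])

```text
t: 2.15
eef_pos: [575.3, 47.2, 340.4]
tcp_rot: [3.141, -0.0, 2.735]
ft_force: [0.7, -0.1, 0.2]
opening: 0.356
```

```bash
python3 - <<'E'
from cell import env
from h import *
print(env.state())
p=env.camera_params("wrist")
im,d=env.read_camera("wrist"); cv2.imwrite("pics/wrist1.png",im[:,:,::-1])
def pr(X):
    c=p['R']@np.array(X)+p['t']; return c[:2]/c[2]*p['fx']+[p['cx'],p['cy']]
print(pr([577.5,46.5,198]))
im,d=env.read_camera("side"); cv2.imwrite("pics/side1.png",im[:,:,::-1])
E
```

```text
{'t': 2.15, 'joints': array([-3.25883380e-02,  3.77195447e-01,  1.61547619e+00,  2.20664125e-04,
        1.14889023e+00, -1.19673731e+00]), 'qvel': array([-7.87531104e-05, -5.89508570e-04, -1.35630141e-03, -5.65552069e-04,
       -1.60428101e-03, -7.04522997e-04]), 'tau': array([-3.79165225e-01, -5.41307008e+01, -2.67108965e+01, -9.43331601e-03,
        8.69883620e-02,  7.88509205e-03]), 'eef_pos': array([575.29330083,  47.21964554, 340.36857175]), 'tcp_rot': array([ 3.14139401e+00, -4.49188078e-05,  2.73485494e+00]), 'ft_force': array([ 0.69313782, -0.07000876,  0.19092463]), 'moment': array([-0.00502318, -0.03069839,  0.01034748]), 'opening': 0.35550253022771583}
[321.5867595 220.2752695]
```

View pics/wrist1.png

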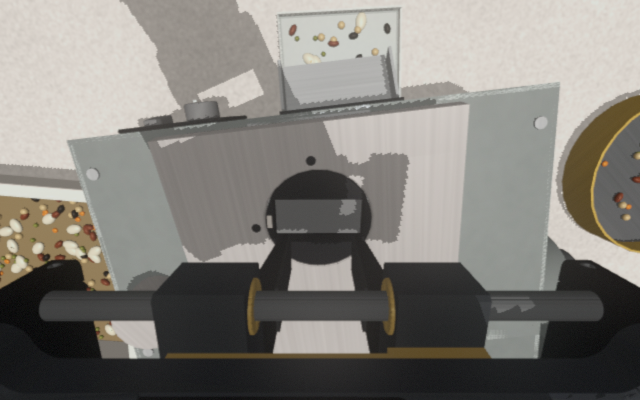

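View pics/side1.png

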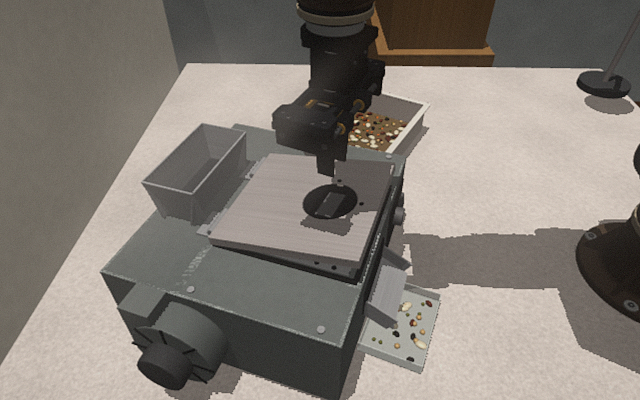

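The wrist view shows the slot level and centred near (319,217), within 2 mm of the prediction, with the mark at its left end (the machine's right). The fingers straddle it symmetrically, so I'll go down in.

Emit:
play_rows(targets=[{"linear": [0, 0, 25], "turn": 0}, {"linear": [0, 0, 50], "turn": 0}, {"linear": [0, 0, 60], "turn": 0}, {"linear": [0, 0, 66], "turn": 0}, {"linear": [0, 0, 71], "turn": 0}, {"linear": [0, 0, 75], "turn": 0}, {"linear": [0, 0, 78], "turn": 0}, {"linear": [0, 0, 78], "turn": 0}])

```text
t: 3.25
eef_pos: [575.7, 46.3, 262.2]
tcp_rot: [3.141, 0.0, 2.734]
ft_force: [0.1, 0.4, -0.0]
opening: 0.357
```

```bash
python3 - <<'E'
from cell import env
import cv2
im,d=env.read_camera("side"); cv2.imwrite("pics/side2.png",cv2.resize(im[100:300,200:460,::-1],None,fx=3,fy=3))
E
```

```text
(no output)
```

View pics/side2.png

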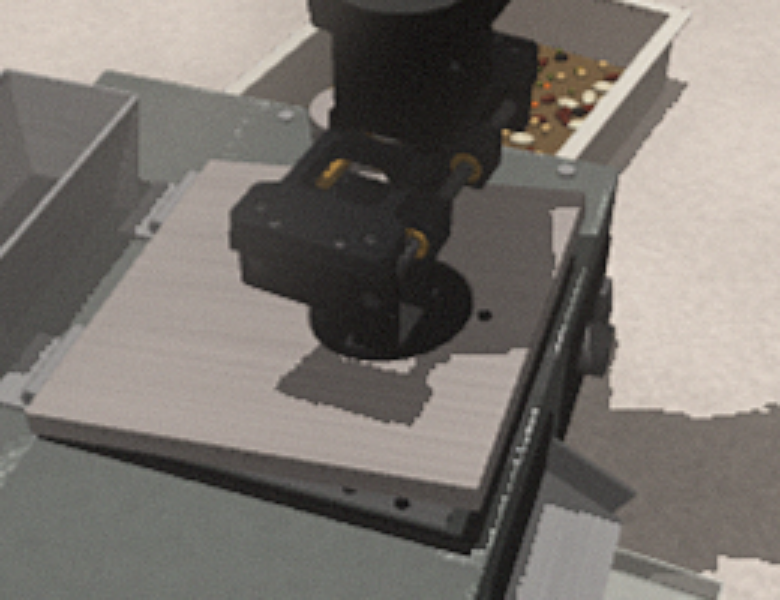

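The fingertips are inside the slot with no side force. Pressing down now.

Emit:
play_rows(targets=[{"linear": [0, 0, 4], "turn": 0}, {"linear": [0, 0, 8], "turn": 0}, {"linear": [0, 0, 12], "turn": 0}, {"linear": [0, 0, 16], "turn": 0}, {"linear": [0, 0, 19], "turn": 0}, {"linear": [0, 0, 21], "turn": 0}, {"linear": [0, 0, 22], "turn": 0}, {"linear": [0, 0, 22], "turn": 0}, {"linear": [0, 0, 22], "turn": 0}])

```text
t: 4.42
eef_pos: [575.8, 46.3, 240.2]
tcp_rot: [3.142, 0.0, 2.734]
ft_force: [-1.0, 0.4, 1.6]
opening: 0.356
```

```bash
python3 - <<'E'
from cell import env
import cv2
print(env.state()['ft_force'],env.state()['moment'])
im,d=env.read_camera("side"); cv2.imwrite("pics/side3.png",cv2.resize(im[100:300,200:460,::-1],None,fx=3,fy=3))
E
```

```text
[-1.01600427  0.42285315  1.62106075] [0.11864251 0.24613447 0.02023315]
```

View pics/side3.png

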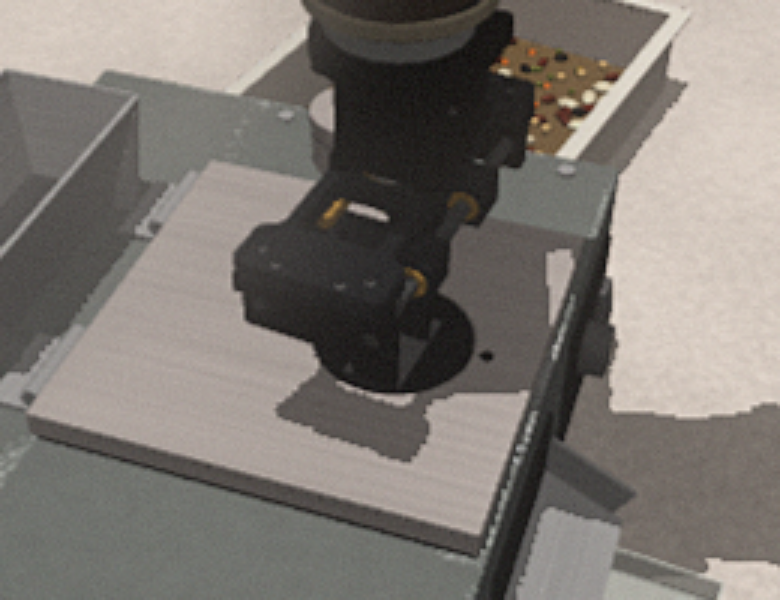

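The panel is nearly shut. I'll press a little further, watching the force.

Emit:
play_rows(targets=[{"linear": [0, 0, 1], "turn": 0}, {"linear": [0, 0, 2], "turn": 0}, {"linear": [0, 0, 2.5], "turn": 0}, {"linear": [0, 0, 2.5], "turn": 0}])

```text
t: 4.97
eef_pos: [575.9, 46.3, 238.3]
tcp_rot: [3.141, 0.001, 2.734]
ft_force: [-2.9, 0.6, 9.4]
opening: 0.353
```

The panel is at its low stop with 9 N on it. Now turning clockwise.

Emit:
play_rows(targets=[{"linear": [0, 0, 0.5], "turn": 0.1}, {"linear": [0, 0, 0.5], "turn": 0.2}, {"linear": [0, 0, 0.5], "turn": 0.3}, {"linear": [0, 0, 0.5], "turn": 0.4}, {"linear": [0, 0, 0.5], "turn": 0.5}, {"linear": [0, 0, 0.5], "turn": 0.6}, {"linear": [0, 0, 0.5], "turn": 0.7}, {"linear": [0, 0, 0.5], "turn": 0.75}, {"linear": [0, 0, 0.5], "turn": 0.75}])

```text
t: 6.1
eef_pos: [576.5, 46.3, 238.3]
tcp_rot: [3.139, 0.001, 1.983]
ft_force: [-1.2, 0.2, 11.0]
opening: 0.359
```

```bash
python3 - <<'E'
from cell import env
import cv2
s=env.state();print(s['ft_force'],s['moment'],s['joints'][5])
im,d=env.read_camera("wrist"); cv2.imwrite("pics/wrist4.png",im[:,:,::-1])
im,d=env.read_camera("side"); cv2.imwrite("pics/side4.png",cv2.resize(im[100:300,200:460,::-1],None,fx=3,fy=3))
E
```

```text
[-1.16555304  0.17889258 11.03840188] [-0.04501521 -0.09940051 -0.02761338] -0.4464706384876735
```

View pics/wrist4.png

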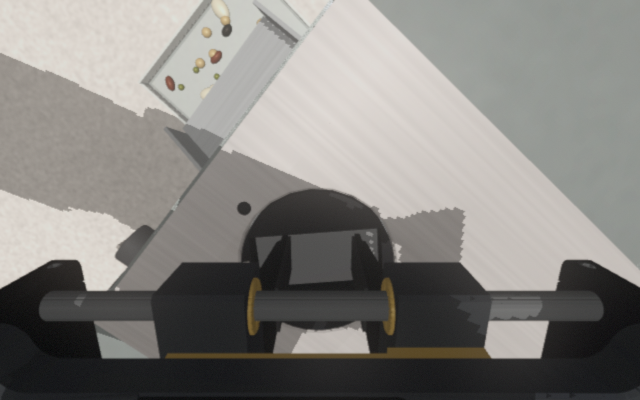

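View pics/side4.png

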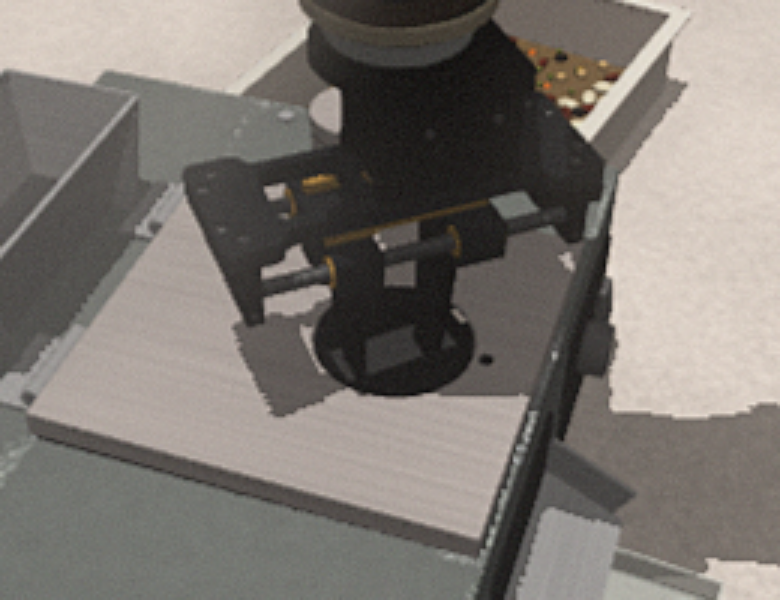

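The head is turning along with the tool and the panel stays flat. Continuing to the stop.

Emit:
play_rows(targets=[{"linear": [0, 0, 0], "turn": 0.1}, {"linear": [0, 0, 0], "turn": 0.2}, {"linear": [0, 0, 0], "turn": 0.3}, {"linear": [0, 0, 0], "turn": 0.4}, {"linear": [0, 0, 0], "turn": 0.5}, {"linear": [0, 0, 0], "turn": 0.6}, {"linear": [0, 0, 0], "turn": 0.7}, {"linear": [0, 0, 0], "turn": 0.8}, {"linear": [0, 0, 0], "turn": 0.85}, {"linear": [0, 0, 0], "turn": 0.85}])

```text
t: 7.45
eef_pos: [577.0, 45.8, 238.3]
tcp_rot: [3.137, -0.001, 1.133]
ft_force: [1.7, -3.1, 9.0]
opening: 0.357
```

```bash
python3 - <<'E'
from cell import env
import cv2
s=env.state();print(s['ft_force'],s['moment'],s['joints'][5])
im,d=env.read_camera("wrist"); cv2.imwrite("pics/wrist5.png",im[:,:,::-1])
E
```

```text
[ 1.73890678 -3.10004045  9.01093594] [-0.68732554 -0.43034638  0.00283771] 0.40352753104580175
```

View pics/wrist5.png

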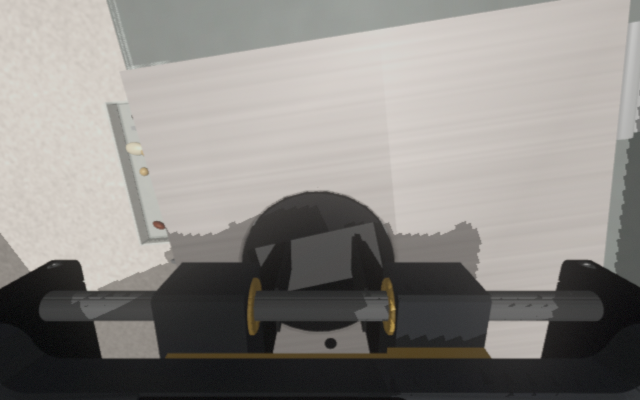

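The slot now lags the fingers by about 12° (play), so the head is a few degrees short of the stop. I'll keep turning and watch the moment.

Emit:
play_rows(targets=[{"linear": [0, 0, 0], "turn": 0.07}, {"linear": [0, 0, 0], "turn": 0.14}, {"linear": [0, 0, 0], "turn": 0.14}])

```text
t: 7.88
eef_pos: [576.5, 45.6, 238.3]
tcp_rot: [3.138, -0.0, 0.994]
ft_force: [-2.1, -4.3, 11.4]
opening: 0.358
```

```bash
python3 - <<'E'
from cell import env
import cv2
s=env.state();print(s['ft_force'],s['moment'],s['joints'][5])
im,d=env.read_camera("wrist"); cv2.imwrite("pics/wrist6.png",im[:,:,::-1])
E
```

```text
[-2.0591383  -4.28428559 11.39821098] [-1.11219413  0.22813763  0.18291284] 0.5434667239096682
```

View pics/wrist6.png

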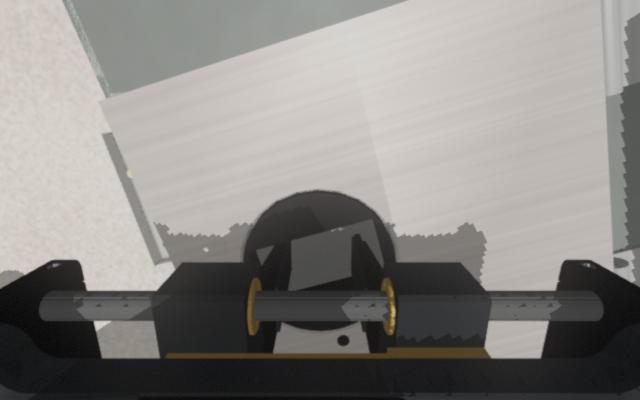

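Emit:
play_rows(targets=[{"linear": [0, 0, 0], "turn": 0.05}, {"linear": [0, 0, 0], "turn": 0.1}, {"linear": [0, 0, 0], "turn": 0.1}])

```text
t: 8.3
eef_pos: [575.5, 45.3, 238.3]
tcp_rot: [3.14, 0.002, 0.896]
ft_force: [-6.5, -8.2, 14.9]
opening: 0.359
```

```bash
python3 - <<'E'
from cell import env
import cv2
s=env.state();print(s['ft_force'],s['moment'],s['joints'][5])
im,d=env.read_camera("wrist"); cv2.imwrite("pics/wrist7.png",im[:,:,::-1])
E
```

```text
[-6.51355148 -8.16603673 14.93254947] [-1.70574931  1.31100359  1.4836861 ] 0.6415640410372979
```

View pics/wrist7.png

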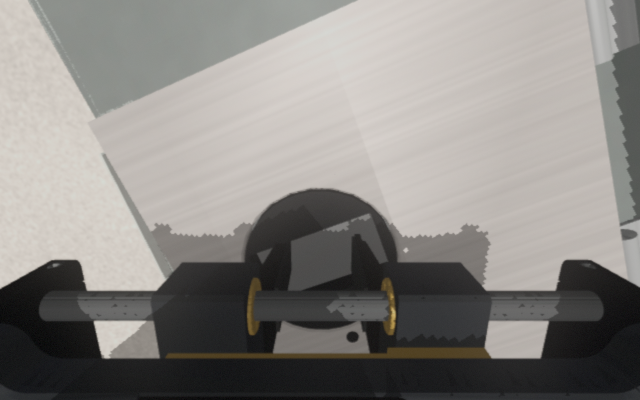

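The moment rose to 1.5 Nm, well above the friction, so this is probably the stop. I'll compare slot and panel directions in world axes.

```bash
python3 - <<'E'
from cell import env
from h import *
p=env.camera_params("wrist"); im=cv2.imread("pics/wrist7.png")
cv2.imwrite("pics/w7z.png",cv2.resize(im[180:340,220:420],None,fx=4,fy=3.7,interpolation=cv2.INTER_CUBIC))
ez=np.array([0,0,1.])
def az(a,b,z):
    A=rayplane(p,*a,np.array([0,0,z]),ez);B=rayplane(p,*b,np.array([0,0,z]),ez); print(A.round(1),B.round(1),np.degrees(np.arctan2(*(B-A)[1::-1])))
az((92,122),(360,0),175)
az((258,253),(372,212),175);az((258,253),(372,212),161)
E
```

```text
[537.4 167.8 175. ] [664.  130.2 175. ] -16.526097112796894
[553.2  70.5 175. ] [612.6  51.5 175. ] -17.73364841249578
[546.9  67.2 161. ] [611.7  46.5 161. ] -17.733648412495782
```

View pics/w7z.png

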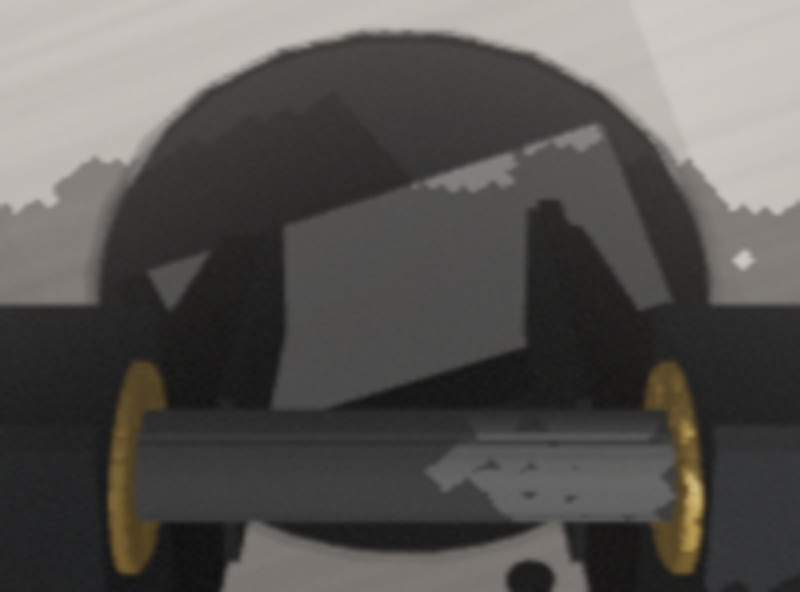

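The slot reads -17.7° and the panel side edge -16.5 to -17°, so the head is at its stop within measuring error. I'll ease the torque, unload, centre the fingers in the play, then lift out.

Emit:
play_rows(targets=[{"linear": [0, 0, 0], "turn": -0.06}, {"linear": [0, 0, -1.5], "turn": -0.08}, {"linear": [0, 0, -4], "turn": -0.12}, {"linear": [0, 0, -4], "turn": -0.2}, {"linear": [0, 0, -4], "turn": -0.22}, {"linear": [0, 0, -4], "turn": -0.22}])

```text
t: 9.1
eef_pos: [575.8, 46.3, 241.0]
tcp_rot: [-3.141, -0.0, 1.113]
ft_force: [-0.1, 0.8, 0.8]
opening: 0.356
```

Emit:
play_rows(targets=[{"linear": [0, 0, -4], "turn": 0}, {"linear": [0, 0, -10], "turn": 0}, {"linear": [0, 0, -20], "turn": 0}, {"linear": [0, 0, -40], "turn": 0}, {"linear": [0, 0, -70], "turn": 0}, {"linear": [0, 0, -100], "turn": 0}, {"linear": [0, 0, -100], "turn": 0}, {"linear": [0, 0, -100], "turn": 0}])

```text
t: 10.1
eef_pos: [575.4, 46.3, 340.9]
tcp_rot: [-3.141, 0.0, 1.114]
ft_force: [0.2, 0.5, -0.8]
opening: 0.355
```

```bash
python3 - <<'E'
from cell import env
from h import *
print(env.state()['ft_force'])
for n in ("wrist","side","top"):
    p=env.camera_params(n); im,d=env.read_camera(n); cv2.imwrite(f"pics/{n}8.png",im[:,:,::-1])
    if n!="side":
        v,u=np.mgrid[:400,:640]; W=unproj(p,u,v,d)
        # panel points in machine frame: origin = shut slot (575,46.3)
        q=np.radians(-17); ex=np.array([np.cos(q),np.sin(q)]); ey=np.array([-np.sin(q),np.cos(q)])
        X=(W[...,:2]-[575,46.3])@ex; Y=(W[...,:2]-[575,46.3])@ey
        m=(d>0)&(X>-65)&(X<130)&(abs(Y)<95)&(np.hypot(X,Y)>45)&(abs(W[...,2]-180)<20)
        A=np.c_[X[m],Y[m],np.ones(m.sum())]; s=np.linalg.lstsq(A,W[...,2][m],rcond=None)[0]; print(n,m.sum(),"tilt",-s[0],"z at slot",s[2])
E
```

```text
[ 0.21881843  0.52575233 -0.77849215]
wrist 37455 tilt 0.005588111947318565 z at slot 177.04247110425717
top 2476 tilt 0.005457403023760283 z at slot 176.60067681143457
```

View pics/wrist8.png

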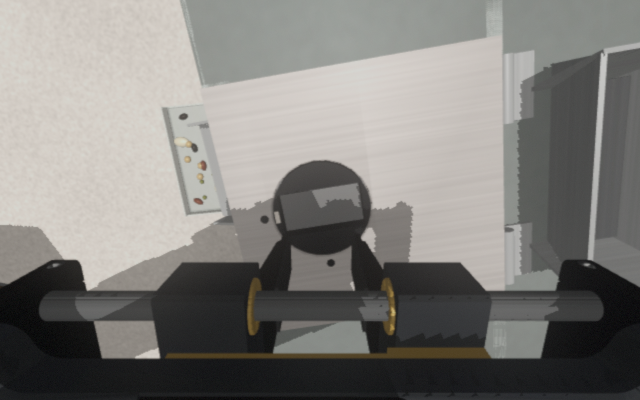

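View pics/side8.png

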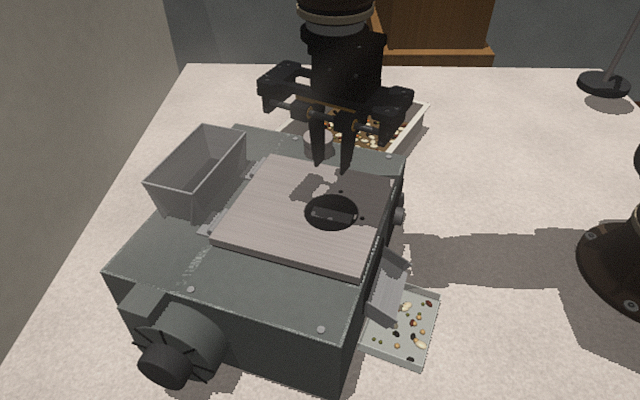

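The panel stays down with the fingers clear, and the mark at (278,217) points at the free-edge dot (264,219). One last check of the slot's angle after release.

```bash
python3 - <<'E'
from cell import env
from h import *
p=env.camera_params("wrist"); im=cv2.imread("pics/wrist8.png"); g=im.max(2)
roi=cv2.circle(np.zeros_like(g),(322,207),45,255,-1)
f=((g>62)&(g<200)&(roi>0)).astype(np.uint8); f=cv2.morphologyEx(f,cv2.MORPH_OPEN,np.ones((9,9)))
c=max(cv2.findContours(f,0,1)[0],key=cv2.contourArea)[:,0]; print(cv2.boundingRect(c))
ez=np.array([0,0,1.])
Q=np.array([rayplane(p,a[0],a[1],np.array([0,0,162.]),ez) for a in c]); print(cv2.minAreaRect(Q[:,:2].astype(np.float32)))
Q=[rayplane(p,*a,np.array([0,0,176.]),ez) for a in [(205,87),(498,39)]]; print("edge az",np.degrees(np.arctan2(*(Q[1]-Q[0])[1::-1])))
Q=[rayplane(p,*a,np.array([0,0,176.]),ez) for a in [(322,207.5),(278,217),(264,219)]];print([np.degrees(np.arctan2(*(q-Q[0])[1::-1])) for q in Q[1:]])
im=cv2.imread("pics/top8.png"); t0=cv2.imread("pics/top0.png")
dd=cv2.absdiff(im,t0).max(2); print("tin diff",dd[195:215,380:395].mean(),"dish diff",dd[280:315,215:270].mean())
cv2.imwrite("pics/t8z.png",cv2.resize(im[110:330,190:430],None,fx=3,fy=2.7))
E
```

```text
(280, 163, 83, 67)
((577.6727905273438, 53.79375457763672), (55.193809509277344, 70.68196105957031), 73.0373764038086)
edge az -17.624208464178704
[np.float64(166.47133225102303), np.float64(165.46306456243073)]
tin diff 30.346666666666668 dish diff 68.69298701298702
```

View pics/t8z.png

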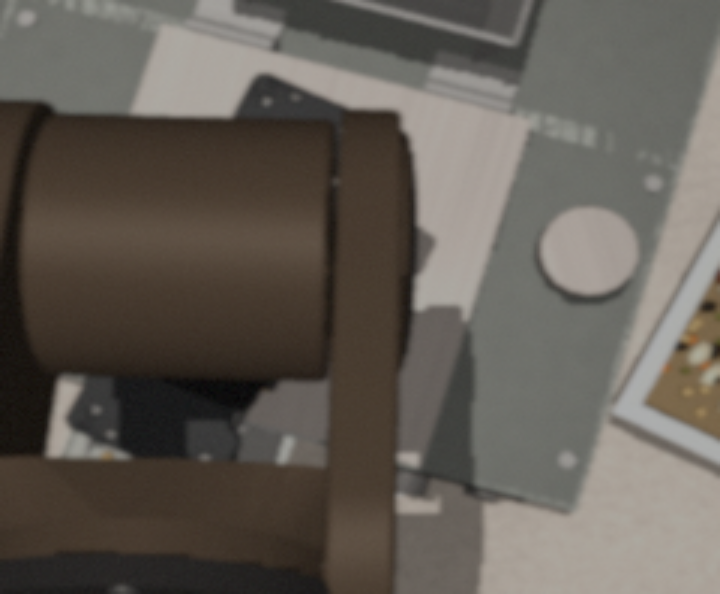

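```bash
python3 - <<'E'
from cell import env
print(env.job_done(), env.state()['t'])
E
```

```text
the job is handed in; nothing more can be done
the job is handed in; nothing more can be done
```

The panel is pressed shut and locked: the fastener is turned clockwise to its stop, and the panel stayed down after the fingers were lifted clear. The job was handed in at about 10 s of the 38 s allowed.

I put the fingertips, spread to 58 mm over their backs, into the slot. I pressed the panel to its low stop at about 9 N, turned until the moment rose to 1.5 Nm, eased off and lifted out. The largest wrist force I read was about 18 N.

**Checks after release:**
- **Panel:** tilt measures about 0.0055 rad and its upper face is about 176.6–177 mm high at the slot. Shut is 0 rad and 176 mm, so this is within camera error.
- **Fastener:** the white mark lines up with the free-edge dot to within about 1°. At the stop the slot read -17.7° against -16.5° to -17.6° for the panel's side edge.
- **Tin:** it looks to be where it was in the last top view, judged by eye.
- **Dish:** the arm hid it from the top camera at the end. It looks unmoved in the side view, and nothing came near it.

**Checks that gave no usable result:**
- The automatic outline of the slot after release spilled past its edges, so I relied on the mark and dot instead.
- The top-view picture differences for the tin and dish did not help, because of the arm and changed lighting.

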